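# Dock the stock crate and hold the rotary stop on its third click

### The job

Push the wooden stock crate along the rollers, without lifting it, until it is fully home against the end wall of the loading bay. Then grip the rotary stop's bar knob and turn it counter-clockwise (seen from above), counting the clicks, to the third stop, so that its arm swings across behind the crate. It springs back if let go, so finish while still gripping the knob at that third stop, and leave the other things on the table alone.

Things in the scene. Friction and masses are not known exactly. Their poses are not given: they have to be found in the camera images.
- roller_way: Fixed plywood board 245 x 420 x 12 mm with a row of 13 free rollers. Origin: on the table surface, on the row's centre line. Own x across the row, own y along it (yawed -0.35 to 0.45 rad from world y); the crate is pushed to own -y. Roller tops z 34 mm, y -158 to 200. Low side rails: inner faces x +-44.5, outer +-52.5, y -50 to 215, top z 46. Rotary stop axis at x 95, y -21 mm
- bay_end (a point): Loading bay, the walled end of the row: this point is on the inner face of its end wall, on the centre line at roller-top height (x 0, y -165, z 34 mm in the roller_way frame). End wall top z 78 mm. Bay side walls: inner faces x +-45.5, outer +-55.5 mm, y -180 to -48, top z 72 mm
- stock_crate: Loose open wooden crate with two dark model wagons in it: 84 mm across the rollers (own x), 130 along them (own y), 50 high, walls 6, 0.3 to 0.6 kg. Origin: centre of its underside. Its front is its own -y end. Fully home its origin is at y -100 mm in the roller_way frame, its rear wall at y -35. It rolls with under 2 N of push and stays where it is left
- knob_grip (a point): Point on the vertical turning axis of the rotary stop, in its aluminium bar knob, 105 mm above the table: the upright bar is 12 mm thick, 44 mm long, z 88 to 117 mm, on a disc 44 mm across (z 82 to 88). At rest the bar's length lies along the roller_way's y (to be gripped across its thickness); own y of this point lies along the bar and turns with the stop
- rotary_stop (a joint): Angle of the rotary stop (rad): 0 at rest, growing counter-clockwise seen from above, to 1.75. Stops every 0.4 from rest: first 0.4, second 0.8, third 1.2, fourth 1.6. Between stops the torque needed eases from about 0.15 N m to 0.05 on reaching the next, then jumps back up: the click, at the stop. A return spring always takes it back to 0 when let go; grip firmly, 20 N or more
- stop_tip (a point): Tip of the rotary stop's steel arm, 90 mm from the axis, z 69 mm; arm 10 mm wide (16 at the tip), z 62 to 76. At rest it points away from the bay, beside the row. At the third stop it lies across behind a crate that is home, about 15 mm clear of it, but hits a crate not pushed in; turned on towards the fourth it meets the crate's rear wall at about 1.43 rad
- plunger_block (a point): Centre of the top of the steel spring-plunger block beside the rotary stop, 22 x 18 mm, top z 60 mm, at x 143, y -21 mm in the roller_way frame; part of the fixture, not handled
- diesel: Bystander: dark blue diecast diesel locomotive, 125 x 22 x 33 mm, origin centre of underside
- footbridge: Bystander: orange plastic footbridge, 125 mm long, 79 mm high, origin under the span's centre
- signal_box: Bystander: tin signal box shell with pitched roof, 55 x 80 x 75 mm, origin centre of underside
- tweezers: Bystander: steel tweezers lying flat, 110 mm long, 4 mm thick, origin at the middle, underside
Things that resemble listed ones, but are neither listed nor needed, are in the scene too. Leave any red look-alike of the stock_crate alone.

How it is judged:
By the outcome, as a careful person would: the job done as asked, in the order asked, and still so for the second after the job is handed in, while the arm keeps its last pose, push and grip.
It also fails if it takes over 58 s, if anything falls off the work surface, if the arm or the gripper's body presses on something with over 40 N, if the wrist force passes 120 N, or if a joint passes its speed limit or range.

### The arm

A 7-joint arm with a two-finger parallel gripper is mounted at the origin on the work surface. World frame = base frame: x ahead of the robot, y to its left, z up, the work surface at z = 0. Lengths are in m, angles in rad, forces in N, time in s.
With the tool pointing down it reaches from about 0.425 to 0.925 m from the base axis. Payload 6.8 kg.
Tool frame: the origin (TCP) lies at the very end of the fingers, on their centre line; the grasp point (between the pads) lies 19 mm behind it (bot.grip_depth is the distance from the TCP to the grasp point, in m); z points along the fingers, y is the direction in which the jaws open and shut (so a half turn about z gives the same grasp; the last joint's range is limited). The gripper opens to 85 mm and grips with 20 to 120 N. Pads are 22 mm wide; open, the fingers measure 114 mm over their backs; the gripper's body (76 mm by 85 mm) begins 54 mm behind the grasp point. The pads swing forward as they close: fully open they stand 13 mm farther back than shut.
Start: joints at [-1.427, 0.477, 0.022, 1.555, -0.011, 1.109, -0.083], TCP at [0.168, 0.654, 0.231] pointing down, gripper open.
Joint ranges: [-2.96, 2.96], [-0.34, 2.1], [-1.41, 1.46], [0.24, 2.44], [-1.37, 4.51], [0.17, 1.92], [-2.96, 2.96]. Speed limits (rad/s): [2.39, 2.39, 3.14, 3.14, 3.14, 3.14, 3.14].

### API

Orientations are given as a unit quaternion [w, x, y, z].
In Python, from station import bot gives the robot as it stands.
- The arm moves only by the tool step_arm, never from a script. Its argument "increments" is a list of rows, each a list of 7 numbers: the shift along the world's x, y, z in m, then the turn, a rotation vector about the world's x, y, z in degrees, then the gripper command: -1 is fully open, 1 is shut, values between are in proportion. In form: [[dx, dy, dz, rx, ry, rz, fingers], ...]. A call has 1 to 10 rows; each row is the pose to reach, as a shift and turn from the pose commanded when the call began; what a row does not reach only later rows make up. A row lasts 1/12 s, in which the tool goes at most 41.7 mm and 7.16 degrees, less where a joint would pass 70% of its speed; a pose out of reach is approached as far as the arm can. A call with a gripper value outside its range is refused whole. The fingers move at their own pace and stop on an object; "force" is the grip in N (left out, the last holds). Time passes only in rows, so rows that repeat a pose let the fingers close. It gives the time, the measured TCP pose, the force and the opening at its end, in the units of the state.
- bot.get_obs(): the state, without advancing time (a new reading comes with each control period).
- bot.read_camera(name): name is "scene" or "top" or "wrist"; returns a dict with "color" (480x640x3 uint8, red, green, blue), "intrinsics" (3x3 intrinsics, pixels), "extrinsics" (4x4, takes a point from camera to world coordinates). Camera axes: x right, y up, looking along -z (the intrinsics and any distortion apply to the point x, -y, -z); pixel columns grow to the right and rows downward; lengths in m; the calibration is good to about 2 mm. A picture is of the moment at which its call begins. There is no depth.
- bot.hand_in(): hands the job in, once; it reports no verdict.
Trained networks look in the newest picture that a camera, given by its name, has taken for a name from the list of things; names that differ only in an ending like _2 or _b are one class to them, and where a whole thing is asked for, a point or a joint stands for the part that bears it (a point fixed in the world has none). Each returns a list of dicts, best first, with "conf" (0 to 1); they miss things now and then, are a little off and sometimes report something else, mostly with a low value. They report only what shows in the picture. A call takes as long as a camera call. They do not tell look-alikes from the thing itself.
- bot.recognise(thing, camera): "location" ([column, row] as shares, 0 to 1, of the picture: columns of its width, rows of its height, amid what is visible of it).
- bot.place_of(thing, camera): "location" ([column, row] as shares, 0 to 1, of the picture: columns of its width, rows of its height: a listed point, or the origin of a listed thing).
The state is a dict: "t": time; "q": joint angles; "joint_vel": joint speeds; "joint_torque": joint torques, N m; "eef_pos": TCP position; "tool_rot": TCP orientation; "contact_force": force on the tool from outside, world axes, zero at the start; "torque": the same for the moment, N m; "gripper_width": opening from 0.0 (shut) to 1.0 (fully open).
Only numpy, scipy, OpenCV 4.12 (cv2) and the standard library are available. Lean on these libraries where they do the work, as an engineer would, in place of code of your own. Each camera call takes 0.05 s, during which the arm holds its last target.

## Working session

There is one attempt and no reset: what is moved stays moved. The work goes in short steps, Python scripts to look and compute and a tool call to move; the robot and the scene stay as the last step left them, time stands still between calls to the robot, and variables do not carry over. Pictures are saved under pics/ and viewed, and the job is handed in when it is done.

Besides the shell and the picture viewer there is one more tool, called after ">>>" as name(argument=value, ...), one argument or row to a line, values as JSON. step_arm: Moves the arm, as the interface text tells. Its arguments: {"type":"object","properties":{"increments":{"type":"array","items":{"type":"array","items":{"type":"number"}}},"force":{"type":"number"}},"required":["increments"]}

```bash
mkdir -p pics; python3 - <<'E'
from station import bot
import cv2
o=bot.get_obs()
print({k:(o[k] if not hasattr(o[k],'round') else o[k]) for k in ['t','eef_pos','tool_rot','contact_force','gripper_width']})
for c in ['scene','top']:
    r=bot.read_camera(c); cv2.imwrite(f'pics/{c}1.png',r['color'][:,:,::-1])
    print(c,r['intrinsics'],r['extrinsics'])
    for th in ['roller_way','bay_end','stock_crate','knob_grip','stop_tip','plunger_block','diesel','footbridge','signal_box','tweezers']:
        print(th,[(round(d['location'][0]*640),round(d['location'][1]*480),round(d['conf'],2)) for d in bot.place_of(th,c)][:4])
E
```

```text
{'t': 0.0, 'eef_pos': array([0.16804109, 0.65315349, 0.23032727]), 'tool_rot': array([-5.63236348e-05,  1.25547944e-01,  9.92087145e-01, -8.98955390e-04]), 'contact_force': array([-0.1493322 , -0.02300702, -0.54090901]), 'gripper_width': 1.0016962725290235}
scene [[524.8705235    0.         325.08004274]
 [  0.         524.8705235  239.41230223]
 [  0.           0.           1.        ]] [[ 0.0514515  -0.85384954  0.51797076  1.25638118]
 [ 0.99863721  0.0394469  -0.03417118 -0.08359228]
 [ 0.00874471  0.51902303  0.85471552  1.33427478]
 [ 0.          0.          0.          1.        ]]
roller_way [(333, 263, 0.87)]
bay_end [(277, 242, 0.84)]
stock_crate [(409, 189, 0.93), (260, 189, 0.91), (213, 346, 0.89), (367, 261, 0.57)]
knob_grip [(319, 272, 0.62), (276, 244, 0.37)]
stop_tip [(352, 277, 0.67)]
plunger_block [(315, 293, 0.8), (367, 265, 0.59)]
diesel [(189, 255, 0.55)]
footbridge [(472, 234, 0.71)]
signal_box [(170, 292, 0.62)]
tweezers [(205, 219, 0.55)]
top [[476.97344703   0.         327.21545536]
 [  0.         476.97344703 234.18969463]
 [  0.           0.           1.        ]] [[-1.73100902e-02  9.96875083e-01 -7.70741836e-02  4.37165039e-01]
 [-9.99849915e-01 -1.73135202e-02  6.23753513e-04 -2.49293761e-02]
 [-7.12621102e-04  7.70734132e-02  9.97025166e-01  1.12608644e+00]
 [ 0.00000000e+00  0.00000000e+00  0.00000000e+00  1.00000000e+00]]
roller_way [(320, 230, 0.94)]
bay_end [(388, 247, 0.92)]
stock_crate [(461, 134, 0.97), (212, 347, 0.95), (277, 222, 0.65), (412, 343, 0.55)]
knob_grip [(336, 186, 0.9), (321, 230, 0.31)]
stop_tip [(297, 192, 0.98)]
plunger_block [(343, 172, 0.82)]
diesel [(501, 245, 0.92)]
footbridge [(142, 270, 0.83)]
signal_box [(516, 194, 0.59)]
tweezers [(479, 302, 0.52)]
```

View pics/scene1.png

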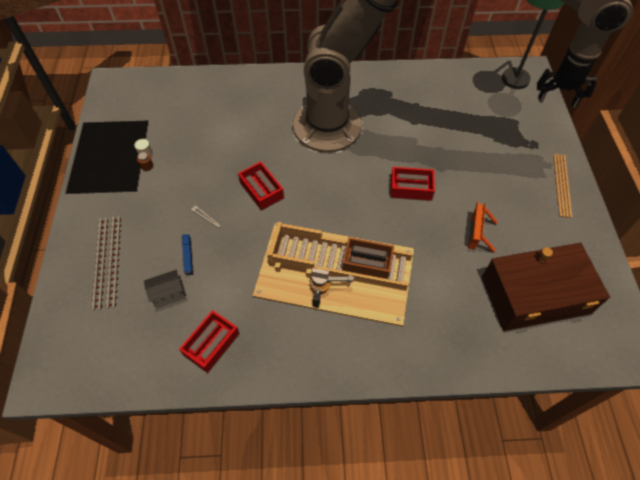

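View pics/top1.png

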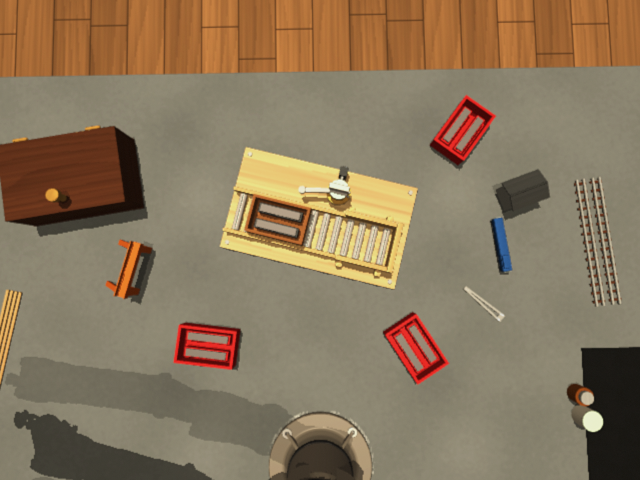

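The wooden crate candidates in the top view are the brown one at (277,222) on the rollers and the red look-alikes at (461,134), (212,347) and (412,343). I choose the brown one. In the scene view it is at (367,258). Next I fit the fixture pose.

```bash
cat > h.py <<'E'
import numpy as np, cv2
from scipy.optimize import least_squares
from station import bot
def proj(r,P):
    P=np.atleast_2d(P); E=np.linalg.inv(r['extrinsics']); c=P@E[:3,:3].T+E[:3,3]
    K=r['intrinsics']; return np.c_[K[0,0]*c[:,0]/-c[:,2]+K[0,2], K[1,1]*-c[:,1]/-c[:,2]+K[1,2]]
def back(r,uv,z):
    K=r['intrinsics'];E=r['extrinsics']
    d=E[:3,:3]@np.array([(uv[0]-K[0,2])/K[0,0],-(uv[1]-K[1,2])/K[1,1],-1]); return E[:3,3]+d*(z-E[2,3])/d[2]
def W(p,P):
    P=np.atleast_2d(P).astype(float); c,s=np.cos(p[2]),np.sin(p[2])
    return np.c_[p[0]+c*P[:,0]-s*P[:,1],p[1]+s*P[:,0]+c*P[:,1],P[:,2]]
PTS={'roller_way':(0,0,0),'bay_end':(0,-.165,.034),'knob_grip':(.095,-.021,.105),'stop_tip':(.095,.069,.069),'plunger_block':(.143,-.021,.06)}
E
python3 - <<'E'
from h import *
obs=[]
R={}
for c in ['scene','top']:
    r=R[c]=bot.read_camera(c)
    for k,v in PTS.items():
        l=bot.place_of(k,c)
        if l: obs.append((c,k,np.array(l[0]['location'])*[640,480],back(r,np.array(l[0]['location'])*[640,480],v[2])))
def f(p): return np.concatenate([(W(p,PTS[k])[0]-b)[:2] for c,k,uv,b in obs])*1000
s=least_squares(f,[.45,0,-.2],loss='soft_l1',f_scale=3)
print(s.x); p=s.x
for (c,k,uv,b),e in zip(obs,f(p).reshape(-1,2)): print(c,k,b.round(4),e.round(1))
out=[]
for c in R:
    im=R[c]['color'][:,:,::-1].copy()
    S=4; q0=proj(R[c],W(p,[0,0,.03]))[0]; a=(q0-[100,75]).astype(int)
    im=cv2.resize(im[a[1]:a[1]+150,a[0]:a[0]+200],None,fx=S,fy=S,interpolation=cv2.INTER_CUBIC)
    def poly(P,col):
        q=((proj(R[c],W(p,P))-a+.5)*S).astype(int); cv2.polylines(im,[q],False,col,1)
    poly([(-.0555,-.048,.072),(-.0555,-.18,.072),(.0555,-.18,.072),(.0555,-.048,.072)],(255,0,0))
    poly([(-.0525,-.05,.046),(-.0525,.215,.046)],(0,255,0));poly([(.0525,-.05,.046),(.0525,.215,.046)],(0,255,0))
    poly([(.095,-.021,.076),(.095,.069,.076)],(0,0,255))
    poly([(.095,-.043,.117),(.095,.001,.117)],(255,0,255))
    cv2.imwrite(f'pics/ov_{c}.png',im)
    for th in ['stock_crate']:
        for d in bot.place_of(th,c):
            b=back(R[c],np.array(d['location'])*[640,480],.034)
            cc,ss=np.cos(p[2]),np.sin(p[2]); d_=b[:2]-p[:2]
            print(c,b.round(3),'own',(cc*d_[0]+ss*d_[1]).round(4),(-ss*d_[0]+cc*d_[1]).round(4),d['conf'])
E
```

```text
[ 0.52378375 -0.01017323 -0.23315625]
scene roller_way [ 0.5237 -0.0114  0.    ] [0.1 1.2]
scene bay_end [ 0.4859 -0.1668  0.034 ] [-0.3 -3.9]
scene knob_grip [ 0.6166 -0.0538  0.105 ] [-5.3  1.2]
scene stop_tip [0.6105 0.0309 0.069 ] [21.7  4.1]
scene plunger_block [ 0.6513 -0.0653  0.06  ] [6.8 1.7]
top roller_way [ 0.5289 -0.0107  0.    ] [-5.1  0.6]
top bay_end [ 0.4897 -0.1646  0.034 ] [-4.  -6.1]
top knob_grip [ 0.6185 -0.0501  0.105 ] [-7.1 -2.5]
top stop_tip [0.6195 0.0374 0.069 ] [12.7 -2.4]
top plunger_block [ 0.6555 -0.0668  0.06  ] [2.5 3.2]
scene [ 0.271 -0.207  0.034] own -0.2004 -0.2495 0.89
scene [0.552 0.085 0.034] own 0.0055 0.0996 0.79
scene [0.305 0.238 0.034] own -0.2705 0.1905 0.78
scene [ 0.777 -0.344  0.034] own 0.3233 -0.2661 0.74
top [ 0.75  -0.339  0.034] own 0.2963 -0.2676 0.94
top [0.552 0.084 0.034] own 0.0056 0.0978 0.71
top [ 0.264 -0.21   0.034] own -0.2062 -0.2547 0.71
top [0.278 0.244 0.034] own -0.2979 0.1903 0.64
```

View pics/ov_top.png

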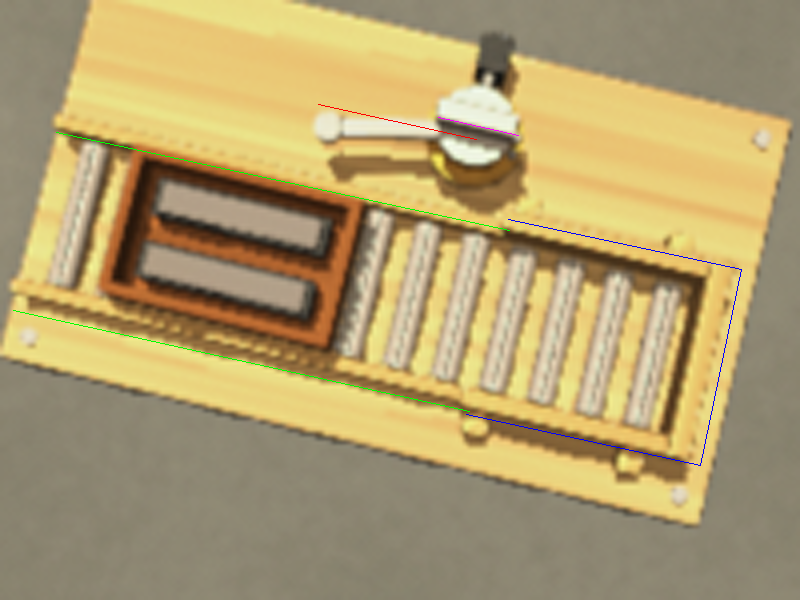

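View pics/ov_scene.png

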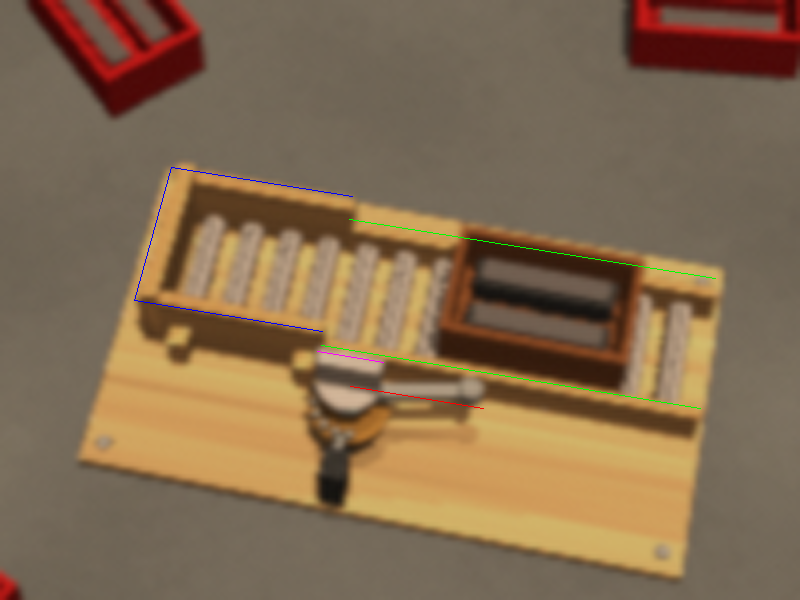

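The yaw of about -0.233 fits the overlay. The stop's arm is angled about 0.2 rad off its bar, which agrees with the stated 1.43 rad contact angle. I'll refine the pose with the wrist camera from closer up, so I need its mounting first.

```bash
python3 - <<'E'
from h import *
from scipy.spatial.transform import Rotation as Ro
o=bot.get_obs(); r=bot.read_camera('wrist')
q=o['tool_rot']; R=Ro.from_quat([q[1],q[2],q[3],q[0]]).as_matrix()
print(R.T@(r['extrinsics'][:3,3]-o['eef_pos']), R.T@-r['extrinsics'][:3,2], r['intrinsics'][0,0], R.round(3))
E
```

```text
[ 0.06679798 -0.0009954  -0.14430752] [-0.26621261  0.00099313  0.96391382] 371.04622112032285 [[-0.968  0.249 -0.   ]
 [ 0.249  0.968 -0.   ]
 [ 0.    -0.    -1.   ]]
```

>>> step_arm(
  increments=[
    [0, 0, 0.07, 0, 0, -10, 1],
    [0.04, -0.04, 0.07, 0, 0, -20, 1],
    [0.08, -0.08, 0.07, 0, 0, -30, 1],
    [0.12, -0.12, 0.07, 0, 0, -40, 1],
    [0.16, -0.16, 0.07, 0, 0, -50, 1],
    [0.2, -0.2, 0.07, 0, 0, -60, 1],
    [0.24, -0.25, 0.07, 0, 0, -70, 1],
    [0.28, -0.3, 0.07, 0, 0, -80, 1],
    [0.32, -0.35, 0.07, 0, 0, -89, 1],
    [0.36, -0.39, 0.07, 0, 0, -89, 1],
  ],
)

```text
t: 2.68
eef_pos: [0.4226, 0.3825, 0.3014]
tool_rot: [-0.0, 0.685, 0.729, 0.0]
contact_force: [0.7, 1.0, 0.1]
gripper_width: -0.002
```

>>> step_arm(
  increments=[
    [0.02, -0.03, 0, 0, 0, -7, 1],
    [0.04, -0.06, 0, 0, 0, -14, 1],
    [0.06, -0.09, 0, 0, 0, -17, 1],
    [0.08, -0.12, 0, 0, 0, -17, 1],
    [0.1, -0.15, 0, 0, 0, -17, 1],
    [0.12, -0.18, 0, 0, 0, -17, 1],
    [0.14, -0.2, 0, 0, 0, -17, 1],
    [0.14, -0.2, 0, 0, 0, -17, 1],
    [0.14, -0.2, 0, 0, 0, -17, 1],
  ],
)

```text
t: 3.43
eef_pos: [0.5626, 0.1825, 0.3011]
tool_rot: [0.0, 0.784, 0.621, 0.0]
contact_force: [-0.3, 0.7, -0.3]
gripper_width: -0.005
```

```bash
python3 - <<'E'
from h import *
r=bot.read_camera('wrist'); o=bot.get_obs(); print(o['eef_pos'],o['tool_rot'],o['q'].round(2))
np.savez('w1.npz',**r)
cv2.imwrite('pics/w1.png',r['color'][:,:,::-1])
for k in list(PTS)+['stock_crate']:
    z=PTS.get(k,(0,0,.034))[2]
    for d in bot.place_of(k,'wrist')[:2]:
        uv=np.array(d['location'])*[640,480]; print(k,uv.round(),round(d['conf'],2),back(r,uv,z).round(4))
E
```

```text
[0.56163263 0.18433125 0.30090455] [-2.08029763e-04  7.83122133e-01  6.21867895e-01 -4.45340800e-05] [-0.85  0.3   0.55  1.71 -0.17  1.18 -0.49]
knob_grip [423. 413.] 0.58 [ 0.6186 -0.0577  0.105 ]
stop_tip [401. 320.] 0.61 [0.6183 0.0385 0.069 ]
plunger_block [452. 385.] 0.97 [ 0.6641 -0.0658  0.06  ]
stock_crate [ 79. 196.] 0.78 [0.2999 0.2506 0.034 ]
```

View pics/w1.png

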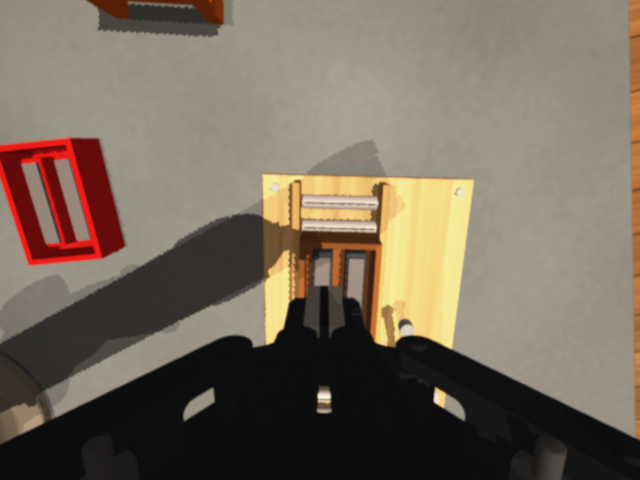

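The wrist view shows the row's far end: rail ends near (296,182) and (387,182), and the wooden crate at (340,270). The alignment with the row looks good. I'll crop closer to check the crate and refine the lateral offset.

```bash
python3 - <<'E'
from h import *
r=dict(np.load('w1.npz'))
p=[.5265,-.0115,-.233]
im=r['color'][:,:,::-1]; a=np.array([250,165]);S=5
im=cv2.resize(im[165:275,250:410].copy(),None,fx=S,fy=S,interpolation=cv2.INTER_CUBIC)
def poly(P,col):
    q=((proj(r,W(p,P))-a+.5)*S).astype(int); cv2.polylines(im,[q],True,col,1)
for s in (1,-1): poly([(s*.0445,.06,.046),(s*.0445,.215,.046),(s*.0525,.215,.046),(s*.0525,.06,.046)],(0,255,0))
poly([(-.042,.033,.084),(-.042,.163,.084),(.042,.163,.084),(.042,.033,.084)],(255,0,0))
cv2.imwrite('pics/w1c.png',im)
E
```

```text
(no output)
```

View pics/w1c.png

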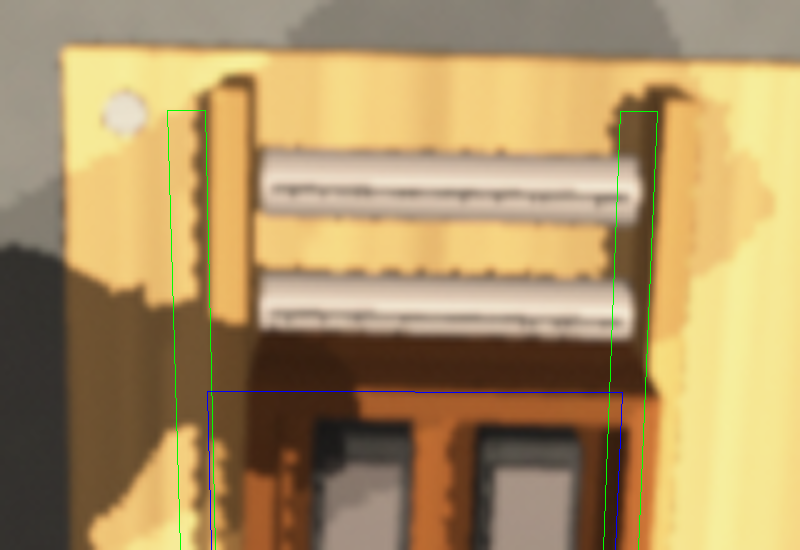

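```bash
python3 - <<'E'
from h import *
A={'top':(300,175),'scene':(250,215)}
ims=[]
for c in A:
    r=bot.read_camera(c); np.savez(f'{c}.npz',**r)
r1={'top':cv2.imread('pics/top1.png'),'scene':cv2.imread('pics/scene1.png')}
for c,(x,y) in A.items():
    im=cv2.resize(r1[c][y:y+90,x:x+110],None,fx=7,fy=6.5,interpolation=cv2.INTER_CUBIC)
    for k in range(0,110,10): cv2.putText(im,str(x+k),(k*7,8),0,.35,(255,255,255),1); cv2.line(im,(k*7,10),(k*7,16),(255,255,255),1)
    for k in range(0,90,10): cv2.putText(im,str(y+k),(0,int(k*6.5)+4),0,.35,(255,255,255),1); 
    cv2.imwrite(f'pics/z_{c}.png',im)
E
```

```text
(no output)
```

View pics/z_top.png

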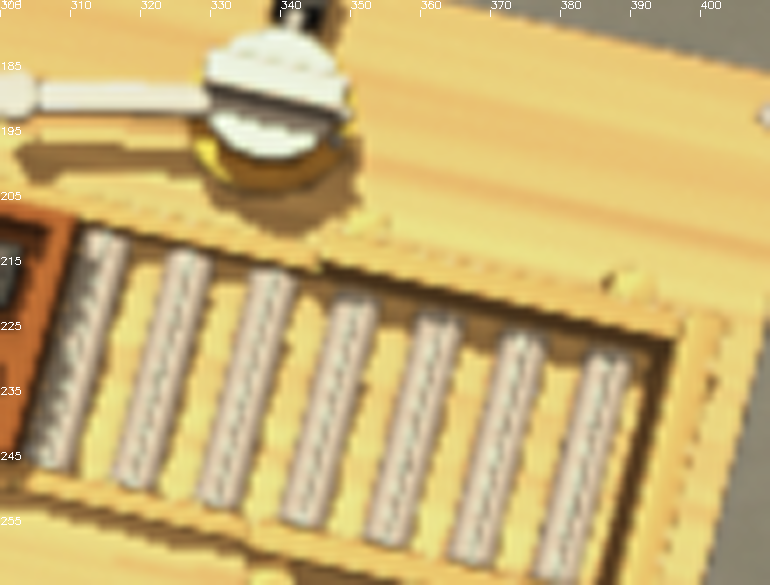

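View pics/z_scene.png

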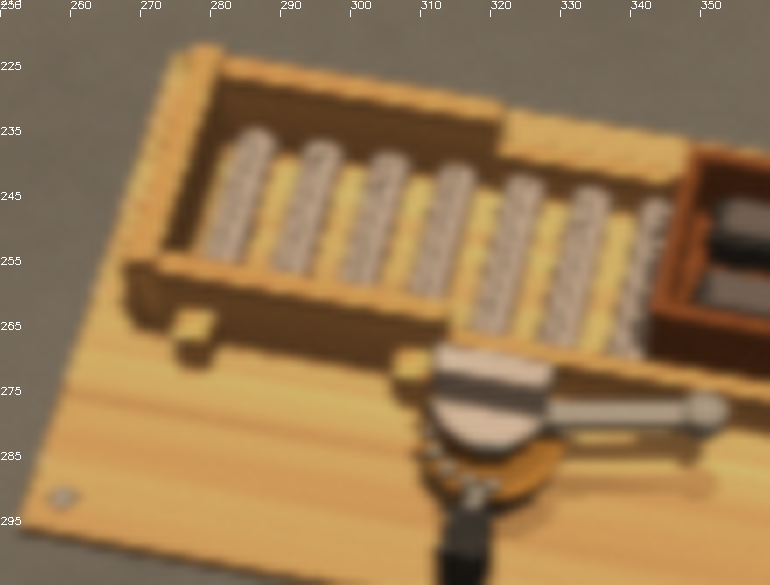

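```bash
python3 - <<'E'
from h import *
R={'top':dict(np.load('top.npz')),'scene':dict(np.load('scene.npz')),'wrist':dict(np.load('w1.npz'))}
w=lambda x,y:(250+x/5-.4,165+y/5-.4)
O=[('top',(396,227.6),(.0455,-.165,.075)),('top',(346,215.8),(.0455,-.048,.072)),('top',(335.7,255.8),(-.0455,-.048,.072)),('top',(339.6,189.5),(.095,-.021,.088)),
('scene',(272.9,253.8),(.0455,-.165,.074)),('scene',(281.4,225.5),(-.0455,-.165,.074)),('scene',(321.4,231.6),(-.0455,-.048,.072)),('scene',(314.6,261.2),(.0455,-.048,.072)),
('wrist',w(250,82),(-.0445,.215,.046)),('wrist',w(210,88),(-.0525,.215,.046)),('wrist',w(664,92),(.0445,.215,.046)),('wrist',w(695,98),(.0525,.215,.046))]
B=[back(R[c],uv,P[2]) for c,uv,P in O]
f=lambda p:np.concatenate([(W(p,P)[0]-b)[:2] for (c,uv,P),b in zip(O,B)])*1000
s=least_squares(f,[.52,0,-.2],loss='soft_l1',f_scale=3);p=s.x
print(p); print([(o[0],e.round(1)) for o,e in zip(O,f(p).reshape(-1,2))])
for k,P in [('knob',(.095,-.021,.105)),('behind',(0,.2,0)),('rearhome',(0,-.035,0)),('contactnow',(0,.163,0))]: print(k,W(p,P).round(4))
c,s_=np.cos(p[2]),np.sin(p[2])
q=back(R['wrist'],w(450,395),.084)-[p[0],p[1],0]; print('crate rear own',c*q[0]+s_*q[1],-s_*q[0]+c*q[1])
E
```

```text
[ 0.52875095 -0.00804924 -0.26678101]
[('top', array([-1.3, -1.2])), ('top', array([1.1, 1.7])), ('top', array([1.7, 1.1])), ('top', array([-0.6,  1.2])), ('scene', array([-3.2,  0.3])), ('scene', array([0.8, 0.1])), ('scene', array([ 7.2, -0.1])), ('scene', array([ 0. , -0.9])), ('wrist', array([-1.3, -0.5])), ('wrist', array([-0.3,  0.9])), ('wrist', array([-1.1, -1.6])), ('wrist', array([ 0.4, -0.9]))]
knob [[ 0.6149 -0.0534  0.105 ]]
behind [[0.5815 0.1849 0.    ]]
rearhome [[ 0.5195 -0.0418  0.    ]]
contactnow [[0.5717 0.1492 0.    ]]
crate rear own 0.00044875031085168243 0.15851906838018287
```

>>> step_arm(
  increments=[
    [0.021, 0.006, -0.02, 0, 0, -2.2, 1],
    [0.021, 0.006, -0.06, 0, 0, -2.2, 1],
    [0.021, 0.006, -0.1, 0, 0, -2.2, 1],
    [0.021, 0.006, -0.14, 0, 0, -2.2, 1],
    [0.021, 0.006, -0.18, 0, 0, -2.2, 1],
    [0.021, 0.006, -0.21, 0, 0, -2.2, 1],
    [0.021, 0.006, -0.23, 0, 0, -2.2, 1],
    [0.021, 0.006, -0.244, 0, 0, -2.2, 1],
    [0.021, 0.006, -0.244, 0, 0, -2.2, 1],
  ],
)

```text
t: 4.63
eef_pos: [0.5808, 0.19, 0.0542]
tool_rot: [-0.001, 0.794, 0.607, -0.002]
contact_force: [-0.8, 0.6, 0.2]
gripper_width: 0.0
```

```bash
python3 - <<'E'
from h import *
o=bot.get_obs(); print(o['eef_pos'],o['tool_rot'],o['contact_force'])
ims=[]
for c,b in [('wrist',None),('top',(220,140,200,150))]:
    r=bot.read_camera(c); im=r['color'][:,:,::-1]
    if b: im=im[b[1]:b[1]+b[3],b[0]:b[0]+b[2]]
    ims.append(cv2.resize(im,(400,300)))
cv2.imwrite('pics/s2.png',np.hstack(ims))
E
```

```text
[0.58084041 0.19002374 0.0542282 ] [-5.14834614e-04  7.94489908e-01  6.07272800e-01 -2.29484685e-03] [-0.76527889  0.55471291  0.23746047]
```

View pics/s2.png

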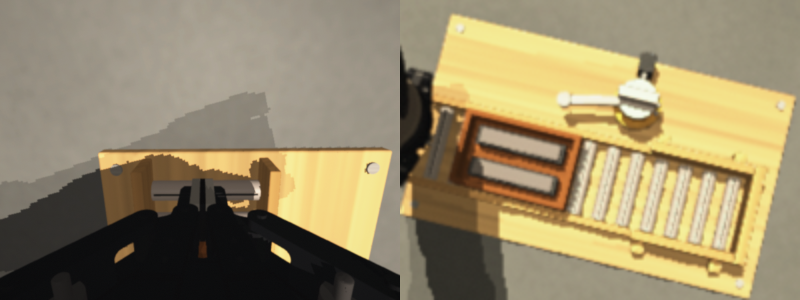

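The shut fingers are behind the crate in the channel (left half, around (205,230)), and nothing is touched. Pushing now.

>>> step_arm(
  increments=[
    [-0.004, -0.0145, 0, 0, 0, 0, 1],
    [-0.007, -0.0255, 0, 0, 0, 0, 1],
    [-0.01, -0.0365, 0, 0, 0, 0, 1],
    [-0.014, -0.051, 0, 0, 0, 0, 1],
    [-0.018, -0.0655, 0, 0, 0, 0, 1],
    [-0.022, -0.0805, 0, 0, 0, 0, 1],
    [-0.026, -0.095, 0, 0, 0, 0, 1],
    [-0.03, -0.1095, 0, 0, 0, 0, 1],
    [-0.034, -0.1245, 0, 0, 0, 0, 1],
    [-0.038, -0.139, 0, 0, 0, 0, 1],
  ],
)

```text
t: 5.57
eef_pos: [0.5442, 0.0496, 0.057]
tool_rot: [0.0, 0.795, 0.607, -0.0]
contact_force: [1.2, -0.4, -0.4]
gripper_width: -0.006
```

>>> step_arm(
  increments=[
    [-0.0035, -0.0125, 0, 0, 0, 0, 1],
    [-0.0065, -0.0235, 0, 0, 0, 0, 1],
    [-0.009, -0.033, 0, 0, 0, 0, 1],
    [-0.011, -0.04, 0, 0, 0, 0, 1],
    [-0.013, -0.0475, 0, 0, 0, 0, 1],
    [-0.015, -0.055, 0, 0, 0, 0, 1],
    [-0.0165, -0.0605, 0, 0, 0, 0, 1],
    [-0.018, -0.0655, 0, 0, 0, 0, 1],
    [-0.018, -0.0655, 0, 0, 0, 0, 1],
  ],
)

```text
t: 6.32
eef_pos: [0.5263, -0.0155, 0.057]
tool_rot: [0.0, 0.795, 0.607, -0.0]
contact_force: [-1.0, -1.0, -0.3]
gripper_width: 0.004
```

>>> step_arm(
  increments=[
    [-0.001, -0.003, 0, 0, 0, 0, 1],
    [-0.0015, -0.006, 0, 0, 0, 0, 1],
    [-0.0025, -0.009, 0, 0, 0, 0, 1],
    [-0.003, -0.011, 0, 0, 0, 0, 1],
    [-0.0035, -0.013, 0, 0, 0, 0, 1],
  ],
)

```text
t: 6.73
eef_pos: [0.5232, -0.0273, 0.057]
tool_rot: [-0.0, 0.795, 0.607, 0.0]
contact_force: [-0.2, -0.3, -0.4]
gripper_width: -0.003
```

```bash
python3 - <<'E'
from h import *
o=bot.get_obs(); print(o['eef_pos'],o['contact_force'])
ims=[]
for c,b in [('scene',(250,205,170,128)),('top',(220,140,200,150))]:
    r=bot.read_camera(c); im=r['color'][:,:,::-1]
    if b: im=im[b[1]:b[1]+b[3],b[0]:b[0]+b[2]]
    ims.append(cv2.resize(im,(400,300)))
cv2.imwrite('pics/s3.png',np.hstack(ims))
E
```

```text
[ 0.52315388 -0.02730849  0.05698656] [-0.24701943 -0.29884693 -0.42670989]
```

View pics/s3.png

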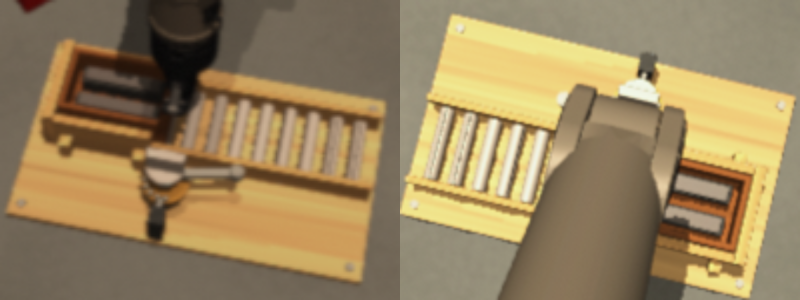

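The crate is nearly home. I'll creep forward until the force rises.

>>> step_arm(
  increments=[
    [-0.0005, -0.002, 0, 0, 0, 0, 1],
    [-0.001, -0.004, 0, 0, 0, 0, 1],
    [-0.001, -0.004, 0, 0, 0, 0, 1],
  ],
)

```text
t: 7.08
eef_pos: [0.5222, -0.0303, 0.057]
tool_rot: [-0.001, 0.794, 0.607, 0.0]
contact_force: [0.3, 2.6, 0.1]
gripper_width: -0.001
```

>>> step_arm(
  increments=[
    [-0.0005, -0.002, 0, 0, 0, 0, 1],
    [-0.0005, -0.002, 0, 0, 0, 0, 1],
  ],
)

```text
t: 7.25
eef_pos: [0.5219, -0.0304, 0.057]
tool_rot: [-0.001, 0.794, 0.608, 0.001]
contact_force: [0.2, 8.8, 1.5]
gripper_width: 0.004
```

The force rose to 8.8 N with no further motion. The TCP is at own y of about -23.4 mm against -24 expected, so the crate is home. Backing off, lifting and moving over the knob.

>>> step_arm(
  increments=[
    [0.002, 0.007, 0, 0, 0, 0, 1],
    [0.004, 0.0155, 0, 0, 0, 0, 1],
    [0.004, 0.0155, 0.035, 0, 0, 0, 1],
    [0.004, 0.0155, 0.075, 0, 0, 0, 1],
    [0.004, 0.0155, 0.115, 0, 0, 0, 1],
    [0.02, 0.01, 0.143, 0, 0, 0, -1],
    [0.05, 0, 0.143, 0, 0, 0, -1],
    [0.08, -0.015, 0.143, 0, 0, 0, -1],
    [0.0935, -0.0235, 0.143, 0, 0, 0, -1],
    [0.0935, -0.0235, 0.143, 0, 0, 0, -1],
  ],
)

```text
t: 8.08
eef_pos: [0.6179, -0.059, 0.2003]
tool_rot: [0.002, 0.795, 0.606, 0.0]
contact_force: [-0.1, -1.2, -0.5]
gripper_width: 0.706
```

```bash
python3 - <<'E'
from h import *
o=bot.get_obs(); print(o['eef_pos'],o['tool_rot'],o['contact_force'],o['gripper_width'],o['q'].round(2))
ims=[]
for c,b in [('scene',(250,205,170,128)),('wrist',None),('top',(220,140,200,150))]:
    r=bot.read_camera(c); im=r['color'][:,:,::-1]
    np.savez(c+'2.npz',**r)
    print(c,[(d['location'],d['conf'],back(r,np.array(d['location'])*[640,480],.105)) for d in bot.place_of('knob_grip',c)])
    if b: im=im[b[1]:b[1]+b[3],b[0]:b[0]+b[2]]
    ims.append(cv2.resize(im,(400,300)))
ims.append(ims[0]*0)
cv2.imwrite('pics/s4.png',np.vstack([np.hstack(ims[:2]),np.hstack(ims[2:])]))
E
```

```text
[ 0.61792494 -0.0589573   0.20025445] [1.88631873e-03 7.95293986e-01 6.06221002e-01 1.22326497e-04] [-0.07380277 -1.20827853 -0.50261046] 0.7063488427773195 [-0.4   0.46  0.54  1.75 -0.27  1.   -0.03]
scene [([0.5022, 0.5671], 0.86, array([ 0.61212646, -0.04934156,  0.105     ]))]
wrist [([0.3514, 0.3902], 0.72, array([ 0.56391943, -0.004822  ,  0.105     ])), ([0.5091, 0.4946], 0.7, array([ 0.61765477, -0.05391062,  0.105     ]))]
top []
```

View pics/s4.png

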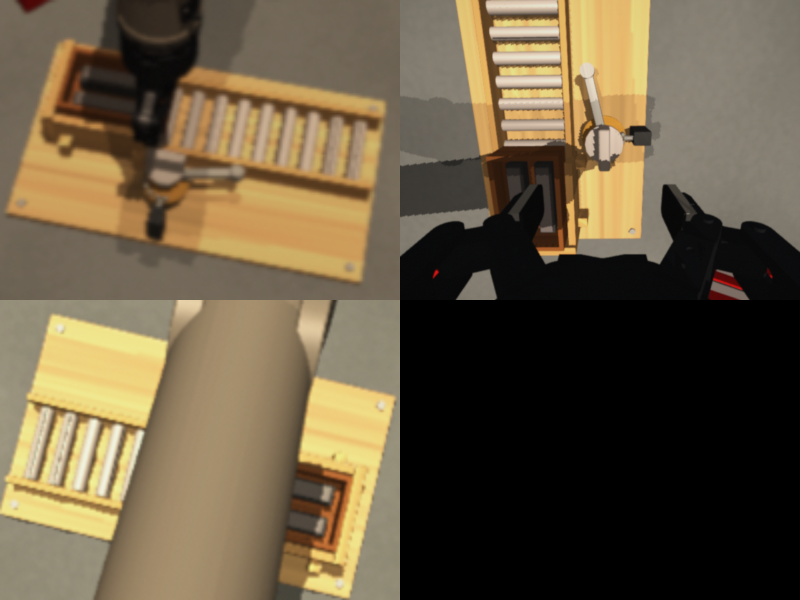

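The wrist view shows the knob between and ahead of the open fingers. I'll zoom in for its exact position.

```bash
python3 - <<'E'
from h import *
r=dict(np.load('wrist2.npz')); x0,y0=270,140
im=r['color'][:,:,::-1]; im=cv2.resize(im[y0:y0+140,x0:x0+150],None,fx=5,fy=4.2,interpolation=cv2.INTER_CUBIC)
for p,col in [([.5287,-.008,-.267],(255,0,0)),]:
    def poly(P,cl=True):
        q=((proj(r,W(p,P))-[x0,y0]+.5)*[5,4.2]).astype(int); cv2.polylines(im,[q],cl,col,1)
    poly([(.089,-.043,.117),(.089,.001,.117),(.101,.001,.117),(.101,-.043,.117)])
    t=np.linspace(0,6.28,40); poly(np.c_[.095+.022*np.cos(t),-.021+.022*np.sin(t),t*0+.088])
    poly([(.0455,-.165,.072),(.0455,-.048,.072)],False)
    poly([(.042,-.165,.084),(.042,-.035,.084),(-.042,-.035,.084)],False)
cv2.imwrite('pics/k.png',im)
E
```

```text
(no output)
```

View pics/k.png

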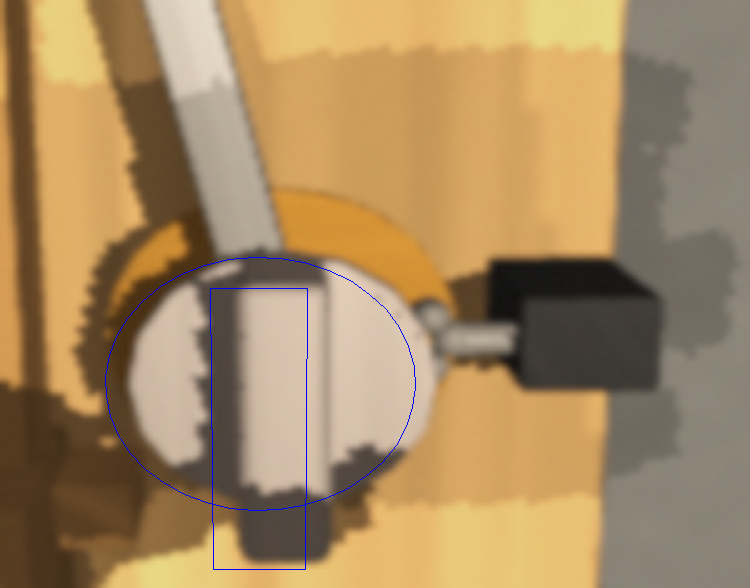

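The bar top is about 3 mm further in own x than predicted, so the knob is near (0.618, -0.0535). Lowering to a hover, then checking.

>>> step_arm(
  increments=[
    [0.001, 0.005, -0.03, 0, 0, 0, -1],
    [0.001, 0.005, -0.05, 0, 0, 0, -1],
    [0.001, 0.005, -0.05, 0, 0, 0, -1],
  ],
)

```text
t: 8.63
eef_pos: [0.613, -0.0501, 0.1463]
tool_rot: [-0.002, 0.794, 0.608, -0.003]
contact_force: [-0.4, 0.4, -0.5]
gripper_width: 0.999
```

```bash
python3 - <<'E'
from h import *
for i in range(5): bot.read_camera('scene')
o=bot.get_obs(); print(o['eef_pos'],o['tool_rot'],o['gripper_width'])
E
```

```text
[ 0.61704884 -0.05199064  0.1516386 ] [7.53661586e-04 7.94759984e-01 6.06922561e-01 1.00230786e-03] 1.0015125441347696
```

>>> step_arm(
  increments=[
    [0.001, -0.0015, -0.02, 0, 0, 0, -1],
    [0.001, -0.0015, -0.04, 0, 0, 0, -1],
    [0.001, -0.0015, -0.055, 0, 0, 0, -1],
    [0.001, -0.0015, -0.0585, 0, 0, 0, -1],
    [0.001, -0.0015, -0.0585, 0, 0, 0, -1],
    [0.001, -0.0015, -0.0585, 0, 0, 0, -1],
  ],
)

```text
t: 9.38
eef_pos: [0.618, -0.0535, 0.0928]
tool_rot: [0.001, 0.795, 0.607, 0.001]
contact_force: [1.0, -0.4, -0.5]
gripper_width: 1.004
```

>>> step_arm(
  increments=[
    [0, 0, 0, 0, 0, 0, 1],
    [0, 0, 0, 0, 0, 0, 1],
    [0, 0, 0, 0, 0, 0, 1],
    [0, 0, 0, 0, 0, 0, 1],
    [0, 0, 0, 0, 0, 0, 1],
    [0, 0, 0, 0, 0, 0, 1],
    [0, 0, 0, 0, 0, 0, 1],
    [0, 0, 0, 0, 0, 0, 1],
  ],
  force=60,
)

```text
t: 10.05
eef_pos: [0.6176, -0.0533, 0.0918]
tool_rot: [0.0, 0.795, 0.607, 0.0]
contact_force: [0.5, -0.6, 2.9]
gripper_width: 0.128
```

```bash
python3 - <<'E'
from h import *
ims=[]
for c,b in [('scene',(250,205,170,128)),('wrist',None)]:
    r=bot.read_camera(c); im=r['color'][:,:,::-1]
    if b: im=im[b[1]:b[1]+b[3],b[0]:b[0]+b[2]]
    ims.append(cv2.resize(im,(400,300)))
cv2.imwrite('pics/s5.png',np.hstack(ims))
o=bot.get_obs(); print(o['eef_pos'],o['tool_rot'],o['gripper_width'],o['contact_force'],o['torque'])
E
```

```text
[ 0.61759209 -0.05328161  0.09182039] [2.85686366e-04 7.94600173e-01 6.07132931e-01 2.94574971e-04] 0.1257409509065249 [ 0.92398079 -0.30341163  3.28127666] [-0.04217589 -0.04879629  0.26274952]
```

View pics/s5.png

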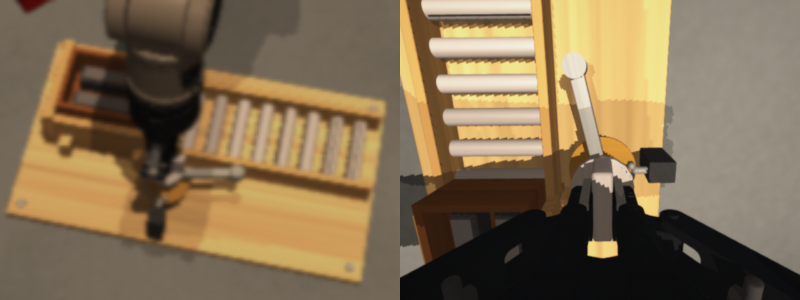

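Knob gripped: the opening is about 11 mm and the bar is between the pads at (600,205). Now turning counter-clockwise, reading the angle and torque for the clicks.

```bash
cat > t.py <<'E'
from h import *
o=bot.get_obs(); q=o['tool_rot']; a=2*np.degrees(np.arctan2(q[2],q[1]))-90
print('t',round(o['t'],2),'yaw',round(a,2),'turn from -15.3:',round(a+15.3,2),'tau',o['torque'].round(3),'F',o['contact_force'].round(1),o['eef_pos'].round(4),'w',round(o['gripper_width'],3),'q7',o['q'][6].round(2))
E
python3 t.py
```

```text
t 10.15 yaw -15.24 turn from -15.3: 0.06 tau [-0.042 -0.049  0.263] F [ 0.9 -0.3  3.3] [ 0.6176 -0.0533  0.0918] w 0.126 q7 0.03
```

>>> step_arm(
  increments=[
    [0, 0, 0, 0, 0, 3, 1],
    [0, 0, 0, 0, 0, 6, 1],
    [0, 0, 0, 0, 0, 9, 1],
    [0, 0, 0, 0, 0, 11, 1],
    [0, 0, 0, 0, 0, 11, 1],
  ],
)

```text
t: 10.57
eef_pos: [0.6177, -0.0533, 0.0918]
tool_rot: [0.0, 0.733, 0.681, 0.001]
contact_force: [1.4, 0.7, 3.6]
gripper_width: 0.131
```

```bash
python3 t.py
```

```text
t 10.57 yaw -4.22 turn from -15.3: 11.08 tau [ 0.032 -0.175 -0.082] F [1.4 0.7 3.6] [ 0.6177 -0.0533  0.0918] w 0.131 q7 0.19
```

>>> step_arm(
  increments=[
    [0, 0, 0, 0, 0, 3, 1],
    [0, 0, 0, 0, 0, 6, 1],
    [0, 0, 0, 0, 0, 9, 1],
    [0, 0, 0, 0, 0, 9, 1],
  ],
)

```text
t: 10.9
eef_pos: [0.6178, -0.0533, 0.0918]
tool_rot: [0.0, 0.677, 0.736, 0.001]
contact_force: [1.5, -1.0, 1.2]
gripper_width: 0.127
```

```bash
python3 t.py
```

```text
t 10.9 yaw 4.77 turn from -15.3: 20.07 tau [-0.049 -0.354 -0.068] F [ 1.5 -1.   1.2] [ 0.6178 -0.0533  0.0918] w 0.127 q7 0.31
```

>>> step_arm(
  increments=[
    [0, 0, 0, 0, 0, 1.5, 1],
    [0, 0, 0, 0, 0, 1.5, 1],
  ],
)

```text
t: 11.07
eef_pos: [0.6179, -0.0533, 0.0918]
tool_rot: [0.001, 0.667, 0.745, 0.0]
contact_force: [2.4, -0.6, 2.7]
gripper_width: 0.128
```

```bash
python3 t.py
```

```text
t 11.07 yaw 6.25 turn from -15.3: 21.55 tau [-0.071 -0.513  0.029] F [ 2.4 -0.6  2.7] [ 0.6179 -0.0533  0.0918] w 0.128 q7 0.34
```

>>> step_arm(
  increments=[
    [0, 0, 0, 0, 0, 1, 1],
    [0, 0, 0, 0, 0, 1, 1],
  ],
)

```text
t: 11.23
eef_pos: [0.6179, -0.0533, 0.0918]
tool_rot: [0.001, 0.661, 0.751, 0.0]
contact_force: [3.6, 0.0, 4.2]
gripper_width: 0.123
```

```bash
python3 t.py
```

```text
t 11.23 yaw 7.28 turn from -15.3: 22.58 tau [-0.097 -0.71  -0.05 ] F [3.6 0.  4.2] [ 0.6179 -0.0533  0.0918] w 0.123 q7 0.35
```

>>> step_arm(
  increments=[
    [0, 0, 0, 0, 0, 1, 1],
    [0, 0, 0, 0, 0, 1, 1],
  ],
)

```text
t: 11.4
eef_pos: [0.6179, -0.0533, 0.0918]
tool_rot: [0.001, 0.654, 0.756, 0.0]
contact_force: [4.4, -0.8, 3.4]
gripper_width: 0.124
```

```bash
python3 t.py
```

```text
t 11.4 yaw 8.3 turn from -15.3: 23.6 tau [-0.093 -0.812 -0.145] F [ 4.4 -0.8  3.4] [ 0.6179 -0.0533  0.0918] w 0.124 q7 0.36
```

>>> step_arm(
  increments=[
    [0, 0, 0, 0, 0, 1, 1],
    [0, 0, 0, 0, 0, 1, 1],
  ],
)

```text
t: 11.57
eef_pos: [0.6178, -0.0533, 0.0918]
tool_rot: [0.001, 0.648, 0.762, 0.0]
contact_force: [4.4, -1.4, 3.7]
gripper_width: 0.129
```

```bash
python3 t.py
```

```text
t 11.57 yaw 9.29 turn from -15.3: 24.59 tau [-0.093 -0.92  -0.238] F [ 4.4 -1.4  3.7] [ 0.6178 -0.0533  0.0918] w 0.129 q7 0.38
```

The first click shows clearly: torque went from -0.05 to -0.24 at about 23°. On to the second.

>>> step_arm(
  increments=[
    [0, 0, 0, 0, 0, 3, 1],
    [0, 0, 0, 0, 0, 6, 1],
    [0, 0, 0, 0, 0, 9, 1],
    [0, 0, 0, 0, 0, 12, 1],
    [0, 0, 0, 0, 0, 12, 1],
  ],
)

```text
t: 11.98
eef_pos: [0.618, -0.0532, 0.0918]
tool_rot: [0.001, 0.563, 0.826, 0.001]
contact_force: [5.4, 0.5, 2.9]
gripper_width: 0.126
```

```bash
python3 t.py
```

```text
t 11.98 yaw 21.42 turn from -15.3: 36.72 tau [-0.088 -1.066 -0.063] F [5.4 0.5 2.9] [ 0.618  -0.0532  0.0918] w 0.126 q7 0.55
```

>>> step_arm(
  increments=[
    [0, 0, 0, 0, 0, 3, 1],
    [0, 0, 0, 0, 0, 6, 1],
    [0, 0, 0, 0, 0, 7, 1],
    [0, 0, 0, 0, 0, 7, 1],
  ],
)

```text
t: 12.32
eef_pos: [0.6181, -0.0532, 0.0918]
tool_rot: [0.001, 0.513, 0.859, 0.0]
contact_force: [5.2, -0.5, 2.4]
gripper_width: 0.127
```

```bash
python3 t.py
```

```text
t 12.32 yaw 28.34 turn from -15.3: 43.64 tau [-0.126 -1.132 -0.02 ] F [ 5.2 -0.5  2.4] [ 0.6181 -0.0532  0.0918] w 0.127 q7 0.65
```

>>> step_arm(
  increments=[
    [0, 0, 0, 0, 0, 1, 1],
    [0, 0, 0, 0, 0, 1.5, 1],
    [0, 0, 0, 0, 0, 1.5, 1],
  ],
)

```text
t: 12.57
eef_pos: [0.6181, -0.0532, 0.0918]
tool_rot: [0.001, 0.501, 0.865, 0.0]
contact_force: [5.6, -0.3, 1.3]
gripper_width: 0.13
```

```bash
python3 t.py
```

```text
t 12.57 yaw 29.8 turn from -15.3: 45.1 tau [-0.168 -1.195 -0.043] F [ 5.6 -0.3  1.3] [ 0.6181 -0.0532  0.0918] w 0.13 q7 0.67
```

>>> step_arm(
  increments=[
    [0, 0, 0, 0, 0, 1, 1],
    [0, 0, 0, 0, 0, 1, 1],
    [0, 0, 0, 0, 0, 1, 1],
  ],
)

```text
t: 12.82
eef_pos: [0.6181, -0.0531, 0.0918]
tool_rot: [0.001, 0.494, 0.869, 0.0]
contact_force: [6.0, -0.2, 3.1]
gripper_width: 0.131
```

```bash
python3 t.py
```

```text
t 12.82 yaw 30.78 turn from -15.3: 46.08 tau [-0.099 -1.153 -0.115] F [ 6.  -0.2  3.1] [ 0.6181 -0.0531  0.0918] w 0.131 q7 0.69
```

>>> step_arm(
  increments=[
    [0, 0, 0, 0, 0, 1, 1],
    [0, 0, 0, 0, 0, 1, 1],
    [0, 0, 0, 0, 0, 1, 1],
  ],
)

```text
t: 13.07
eef_pos: [0.6182, -0.0532, 0.0918]
tool_rot: [0.001, 0.487, 0.874, 0.0]
contact_force: [6.2, -0.3, 2.3]
gripper_width: 0.128
```

```bash
python3 t.py
```

```text
t 13.07 yaw 31.76 turn from -15.3: 47.06 tau [-0.101 -1.125 -0.159] F [ 6.2 -0.3  2.3] [ 0.6182 -0.0532  0.0918] w 0.128 q7 0.7
```

The second click is at about 46°: torque rose from -0.04 to -0.16. On to the third at about 69°.

>>> step_arm(
  increments=[
    [0, 0, 0, 0, 0, 3, 1],
    [0, 0, 0, 0, 0, 6, 1],
    [0, 0, 0, 0, 0, 9, 1],
    [0, 0, 0, 0, 0, 12, 1],
    [0, 0, 0, 0, 0, 12, 1],
  ],
)

```text
t: 13.48
eef_pos: [0.6183, -0.0531, 0.0918]
tool_rot: [0.001, 0.391, 0.92, 0.0]
contact_force: [6.9, -0.4, 1.1]
gripper_width: 0.129
```

```bash
python3 t.py
```

```text
t 13.48 yaw 43.93 turn from -15.3: 59.23 tau [ 0.1   -1.331 -0.106] F [ 6.9 -0.4  1.1] [ 0.6183 -0.0531  0.0918] w 0.129 q7 0.88
```

>>> step_arm(
  increments=[
    [0, 0, 0, 0, 0, 3, 1],
    [0, 0, 0, 0, 0, 6, 1],
    [0, 0, 0, 0, 0, 7, 1],
    [0, 0, 0, 0, 0, 7, 1],
  ],
)

```text
t: 13.82
eef_pos: [0.6184, -0.053, 0.0918]
tool_rot: [0.001, 0.335, 0.942, 0.0]
contact_force: [6.3, 0.0, 1.6]
gripper_width: 0.128
```

```bash
python3 t.py
```

```text
t 13.82 yaw 50.85 turn from -15.3: 66.15 tau [-0.032 -1.223 -0.109] F [6.3 0.  1.6] [ 0.6184 -0.053   0.0918] w 0.128 q7 0.98
```

>>> step_arm(
  increments=[
    [0, 0, 0, 0, 0, 1, 1],
    [0, 0, 0, 0, 0, 1.5, 1],
    [0, 0, 0, 0, 0, 1.5, 1],
  ],
)

```text
t: 14.07
eef_pos: [0.6184, -0.0529, 0.0918]
tool_rot: [0.001, 0.323, 0.946, 0.0]
contact_force: [6.6, 0.5, 1.8]
gripper_width: 0.128
```

```bash
python3 t.py
```

```text
t 14.07 yaw 52.32 turn from -15.3: 67.62 tau [-0.055 -1.273 -0.08 ] F [6.6 0.5 1.8] [ 0.6184 -0.0529  0.0918] w 0.128 q7 1.0
```

>>> step_arm(
  increments=[
    [0, 0, 0, 0, 0, 1, 1],
    [0, 0, 0, 0, 0, 1, 1],
    [0, 0, 0, 0, 0, 1, 1],
  ],
)

```text
t: 14.32
eef_pos: [0.6184, -0.053, 0.0918]
tool_rot: [0.001, 0.315, 0.949, 0.0]
contact_force: [6.2, -0.1, 3.3]
gripper_width: 0.128
```

```bash
python3 t.py
```

```text
t 14.32 yaw 53.29 turn from -15.3: 68.59 tau [-0.006 -1.288 -0.074] F [ 6.2 -0.1  3.3] [ 0.6184 -0.053   0.0918] w 0.128 q7 1.02
```

```bash
cat > tm.py <<'E'
from h import *
T=[]
for i in range(8): bot.read_camera('scene'); T.append(bot.get_obs()['torque'][2])
print('mean tau',np.mean(T).round(3),np.std(T).round(3))
import runpy; runpy.run_path('t.py')
E
python3 tm.py
```

```text
mean tau -0.064 0.027
t 14.72 yaw 53.29 turn from -15.3: 68.59 tau [-0.026 -1.265 -0.003] F [ 7.3 -0.8  0.9] [ 0.6184 -0.053   0.0918] w 0.129 q7 1.02
```

>>> step_arm(
  increments=[
    [0, 0, 0, 0, 0, 0.7, 1],
    [0, 0, 0, 0, 0, 0.7, 1],
  ],
)

```text
t: 14.88
eef_pos: [0.6184, -0.053, 0.0918]
tool_rot: [0.001, 0.309, 0.951, 0.0]
contact_force: [7.0, 0.4, 2.4]
gripper_width: 0.13
```

```bash
python3 tm.py
```

```text
mean tau -0.104 0.018
t 15.28 yaw 53.99 turn from -15.3: 69.29 tau [-0.034 -1.268 -0.088] F [ 6.9 -0.4  1.7] [ 0.6184 -0.053   0.0918] w 0.128 q7 1.03
```

>>> step_arm(
  increments=[
    [0, 0, 0, 0, 0, 0.7, 1],
    [0, 0, 0, 0, 0, 0.7, 1],
  ],
)

```text
t: 15.45
eef_pos: [0.6184, -0.053, 0.0918]
tool_rot: [0.001, 0.303, 0.953, 0.0]
contact_force: [7.1, 0.1, 1.4]
gripper_width: 0.126
```

```bash
python3 tm.py
```

```text
mean tau -0.202 0.024
t 15.85 yaw 54.67 turn from -15.3: 69.97 tau [-0.025 -1.255 -0.227] F [ 6.1 -0.3  1.4] [ 0.6184 -0.053   0.0918] w 0.129 q7 1.04
```

The third click is at about 69°: torque went from -0.06 to -0.20. I'll ease back slightly so the grip sits at the stop, then check the pictures.

>>> step_arm(
  increments=[
    [0, 0, 0, 0, 0, -0.5, 1],
    [0, 0, 0, 0, 0, -0.5, 1],
  ],
)

```text
t: 16.02
eef_pos: [0.6184, -0.0529, 0.0918]
tool_rot: [0.001, 0.308, 0.951, 0.0]
contact_force: [6.1, -0.4, 1.1]
gripper_width: 0.129
```

```bash
python3 tm.py; python3 - <<'E'
from h import *
p=[.5295,-.008,-.267]
ims=[]
for c,b in [('scene',(250,205,120,90)),('wrist',(150,40,400,300)),('top',(220,140,200,150)),('scene',None)]:
    r=bot.read_camera(c); im=r['color'][:,:,::-1].copy()
    if c!='top' and b:
        th=1.2+.2; d=np.array([-np.sin(th),np.cos(th)]); e=np.array([d[1],-d[0]])
        P=[[.095,-.021]+d*s+e*t for s,t in ((.03,.005),(.09,.005),(.09,-.005),(.03,-.005))]
        q=proj(r,W(p,np.c_[np.array(P),np.full(4,.076)])); print(c,q.round())
    if b: im=im[b[1]:b[1]+b[3],b[0]:b[0]+b[2]]
    ims.append(cv2.resize(im,(400,300),interpolation=cv2.INTER_CUBIC))
cv2.imwrite('pics/s6.png',np.vstack([np.hstack(ims[:2]),np.hstack(ims[2:])]))
E
```

```text
mean tau -0.106 0.034
t 16.42 yaw 54.18 turn from -15.3: 69.48 tau [-0.072 -1.258 -0.139] F [6.4 0.4 1.6] [ 0.6184 -0.053   0.0918] w 0.129 q7 1.03
scene [[326. 270.]
 [334. 252.]
 [331. 251.]
 [322. 269.]]
wrist [[319. 220.]
 [291.  74.]
 [266.  79.]
 [297. 224.]]
```

View pics/s6.png

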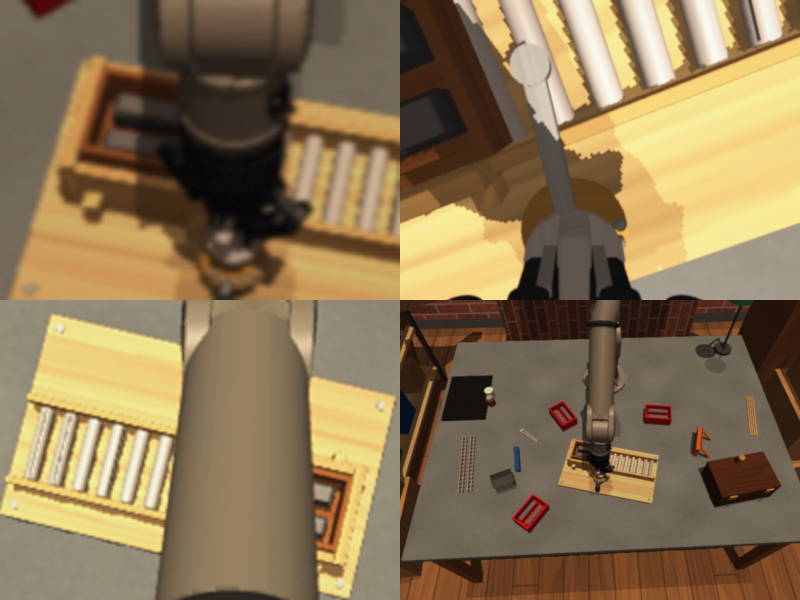

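```bash
python3 - <<'E'
from h import *
p=[.5287,-.008,-.267]
r=dict(np.load('wrist2.npz')); im=cv2.resize(r['color'][220:420,120:320,::-1],None,fx=3,fy=3,interpolation=cv2.INTER_CUBIC)
q=lambda P:((proj(r,W(p,P))-[120,220]+.5)*3).astype(int)
cv2.polylines(im,[q([(.042,-.165,.084),(.042,-.035,.084),(-.042,-.035,.084),(-.042,-.165,.084)])],True,(255,0,0),1)
cv2.imwrite('pics/home.png',im)
E
```

```text
(no output)
```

View pics/home.png

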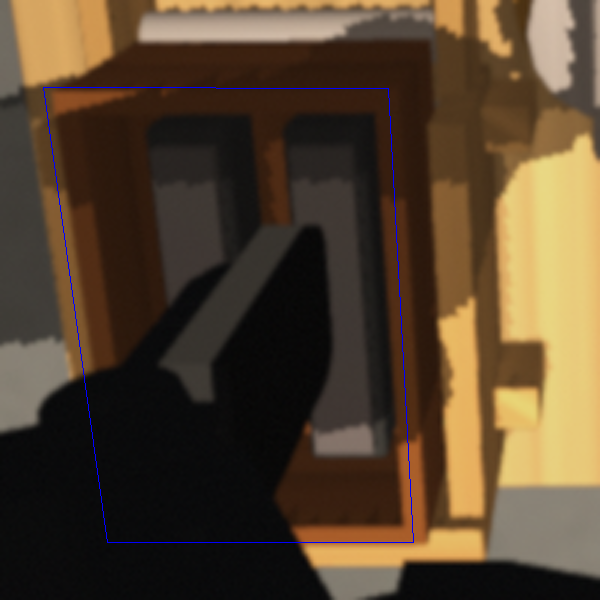

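The crate's front edge (420,540) touches the end wall, and its rear edge at row 88 lies on the predicted home line. The arm lies across behind it. Handing in.

```bash
python3 -c "
from station import bot
print(bot.hand_in())"; python3 t.py
```

```text
the job is handed in; nothing more can be done
None
the job is handed in; nothing more can be done
```

I pushed the wooden crate home along the rollers and turned the rotary stop counter-clockwise to its third stop. I handed the job in at about 17 s, still gripping the knob at 60 N.

- **Crate:** It stopped moving while the push force rose to about 9 N. The pushing fingers ended within about 1 mm of where a home crate should put them. The wrist picture also showed its front edge against the end wall and its rear edge on the predicted home line.
- **Rotary stop:** I felt three clicks as torque jumps at about 23°, 46° and 69°. The stop was left at about 69.5°, roughly 1.2 rad, with about 0.1 N m holding it. The last wrist picture showed the steel arm across behind the crate with a clear gap.
- **Other things:** I touched none of the other things on the table, and the last scene picture showed them in place.
- **Disagreements:**
    - The trained networks' first pose estimate for the fixture was off by about 2° and 5 mm. I re-measured it from visible corners.
    - The knob sat about 3 mm from that corrected estimate, which left a small side force of about 6 N on the grip.
    - The torque just past the first and third clicks briefly read 0.20–0.24 N m, above the stated 0.15. I eased back by 0.5° at the third.

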